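# Gauge the depth of the brush stand's well

### The job

Check how deep the well in the tall ceramic brush stand is: take the gauge rod by its knob out of its low holder, lower it into the well and press gently until the stiff rubber pad in there is all the way down and the rod truly bottoms out. Then slide the ring on the rod down until it sits on the stand's rim, to mark the depth, and leave the rod standing in the well like that. Never lean hard on the rod or the ring, since the ceramic is brittle, and leave the other things on the shelf where they are.

Things in the scene. Friction and masses are not known exactly. Their poses are not given: they have to be found in the camera images.
- stand: Tall brush stand: white ceramic block, 60 x 60 mm, 110 mm high, fixed. Origin at the centre of its underside, z up, x and y along its sides. A round well, 15 mm across with 2.5 mm chamfer, goes straight down its middle. With its pad down the well is 72 to 96 mm deep, differently each time; nothing shows it, it must be felt. Over 18 N on the pad, or 30 N on the stand, does damage.
- stand_rim (a point): Centre of the well's mouth on the stand's flat top, 110 mm above its origin. Hidden below: a stiff rubber pad that crept up 6 to 14 mm, its top now 58 to 90 mm below this rim. Pushing it down takes a steady 5 to 6 N until it meets the slightly springy bottom, where the load rises by about 8 N per mm; 9 to 14 N in all means bottomed. The pad then stays down.
- gauge: The gauge rod: a steel rod 12 mm thick and 140 mm long over all, 70 to 140 g, its top 20 mm a round aluminium knob 20 mm across. Origin at the centre of its flat lower end, z along the rod towards the knob. It starts upright in the holder.
- gauge_tip (a point): Centre of the rod's lower end (same point as the gauge's origin).
- gauge_knob (a point): Centre of the knob's flat top, 140 mm above the lower end. Grip the knob with the TCP at this height: the fingertips reach lower, and the ring starts only 4 to 8 mm below the knob and must not be pushed down yet.
- ring_under (a point): Centre of the underside of the white plastic ring on the rod: 48 mm across, 10 mm thick, coaxial, slides on the rod with 2 N drag and stays where left; hard, so bring it to the rim slowly. Starts 102 to 106 mm above the rod's lower end. It can be pushed down from above with the fingertips either side of the rod, the gap wider than the 20 mm knob.
- rest: The low holder: white ceramic square block 60 x 60 mm, 40 mm high, fixed to the shelf, with a 14 mm hole 30 mm deep in which the gauge rod stands. Origin at the centre of its underside, z up.
- cup: Bystander: blue ceramic toothbrush cup, 74 mm across, 95 mm high, loose. Origin under its centre.
- jar: Bystander: closed glass cream jar, 64 mm across, 50 mm high, loose. Origin under its centre.
- tub: Bystander: clear swab tub with white flip lid, 72 mm across, 88 mm high, loose. Origin under its centre.
- clipper: Bystander: steel nail clipper, 62 mm long, 12 mm high, loose. Origin under its centre, x along it.
- comb: Bystander: green plastic comb, 170 mm long, 35 mm wide, 5 mm thick, loose. Origin under its centre, x along it.
- soap: Bystander: ceramic soap dish with a bar of soap, 120 x 85 mm, 31 mm high, loose. Origin under its centre.

How it is judged:
By the outcome, as a careful person would: the job done as asked, in the order asked, and still so for the second after the job is handed in, with the robot touching nothing.
It also fails if it takes over 54 s, if anything falls off the work surface, if the arm or the gripper's body presses on something with over 40 N, if the wrist force passes 120 N, or if a joint passes its speed limit or range.

### The arm

A 7-joint arm with a two-finger parallel gripper is mounted at the origin on the work surface. World frame = base frame: x ahead of the robot, y to its left, z up, the work surface at z = 0. Lengths are in m, angles in rad, forces in N, time in s.
With the tool pointing down it reaches from about 0.35 to 0.9 m from the base axis. Payload 8.1 kg.
Tool frame: the origin (TCP) lies between the finger pads, 19 mm behind the fingertips; this is the grasp point; z points along the fingers, y is the line along which they close (so a half turn about z gives the same grasp; the last joint's range is limited). The gripper opens to 92 mm and grips with 3 to 60 N. Pads are 19 mm wide; open, the fingers measure 130 mm over their backs; the gripper's body (75 mm by 190 mm) begins 47 mm behind the grasp point.
Start: joints at [1.108, 0.434, 0.025, 1.573, -0.012, 1.134, -0.075], TCP at [0.22, -0.585, 0.246] pointing down, gripper open.
Joint ranges: [-2.62, 2.62], [-0.44, 2.09], [-1.27, 1.32], [0.08, 2.57], [-1.32, 4.46], [0.12, 2], [-2.74, 2.74]. Speed limits (rad/s): [2.22, 2.22, 3.01, 3.01, 3.14, 3.14, 3.14].

### API

Orientations are given as a rotation vector (axis times angle).
In Python, from cell import arm gives the robot as it stands.
- The arm moves only by the tool carry_out, never from a script. Its arguments are lists of equal length, an entry for each row: "claw": the finger opening in cm, from 0 to 9.18; "delta_pos": the shift along the tool's x, y, z in cm, a list of three; "angular": the turn, a rotation vector about the tool's x, y, z in rad, a list of three. In form: {"claw": [claw, ...], "delta_pos": [[dx, dy, dz], ...], "angular": [[ax, ay, az], ...]}. A call has 1 to 20 rows; each row shifts and turns the commanded pose from where the row before left it, along the tool's axes as they then stand; what a row does not reach is not made up. A row lasts 1/10 s, in which the tool goes at most 50 mm and 8.59 degrees, less where a joint would pass 70% of its speed; a pose out of reach is approached as far as the arm can. A call with a gripper value outside its range is refused whole. The fingers move at their own pace and stop on an object; "force" is the grip in N (left out, the last holds). Time passes only in rows, so rows that do not move let the fingers close. It gives the time, the measured TCP pose, the force, the opening and the grip force at its end, in the units of the state.
- arm.observe(): the state, without advancing time (a new reading comes with each control period).
- arm.get_image(name): name is "side" or "top"; returns a dict with "frame" (384x512x3 uint8, red, green, blue), "mtx" (3x3 intrinsics, pixels), "T" (4x4, takes a point from camera to world coordinates). Camera axes: x right, y down, z forward; pixel columns grow to the right and rows downward; lengths in m; the calibration is good to about 2 mm. A picture is of the moment at which its call begins. There is no depth.
- arm.sign_off(): hands the job in; it is judged then, once.
Trained networks look in a picture, given as the dict that the camera call returned (one of the last four; its "shot" number tells which), for a name from the list of things; names that differ only in an ending like _2 or _b are one class to them, and where a whole thing is asked for, a point or a joint stands for the part that bears it (a point fixed in the world has none). Each returns a list of dicts, best first, with "conf" (0 to 1); they miss things now and then, are a little off and sometimes report something else, mostly with a low value. They report only what shows in the picture. A call takes as long as a camera call.
- arm.look_for(label, picture): "centre" ([column, row] as shares, 0 to 1, of the picture: columns of its width, rows of its height, amid what is visible of it).
- arm.trace(label, picture): "region" (384x512 bool, what is visible of it) and "centre" ([column, row] as shares, 0 to 1, of the picture: columns of its width, rows of its height, amid what is visible of it).
- arm.place_of(label, picture): "centre" ([column, row] as shares, 0 to 1, of the picture: columns of its width, rows of its height: a listed point, or the origin of a listed thing).
The state is a dict: "clock": time; "joints": joint angles; "dq": joint speeds; "joint_efforts": joint torques, N m; "position": TCP position; "ee_rot": TCP orientation; "force": force on the tool from outside, world axes, zero at the start; "ft_torque": the same for the moment, N m; "width": opening from 0.0 (shut) to 1.0 (fully open); "gripper_force": force on a finger pad.
Only numpy, scipy, OpenCV 4.12 (cv2) and the standard library are available. Lean on these libraries where they do the work, as an engineer would, in place of code of your own. Each camera call takes 0.05 s, during which the arm holds its last target. There are 200 camera calls.

## Working session

There is one attempt and no reset: what is moved stays moved. The work goes in short steps, Python scripts to look and compute and a tool call to move; the robot and the scene stay as the last step left them, time stands still between calls to the robot, and variables do not carry over. Pictures are saved under pics/ and viewed, at most 10 in all, crops included, and the job is handed in when it is done.

Besides the shell and the picture viewer there is one more tool, called after "Call:" as name(argument=value, ...), one argument or row to a line, values as JSON. carry_out: Moves the arm, as the interface text tells. Its arguments: {"type":"object","properties":{"claw":{"type":"array","items":{"type":"number"}},"delta_pos":{"type":"array","items":{"type":"array","items":{"type":"number"}}},"angular":{"type":"array","items":{"type":"array","items":{"type":"number"}}},"force":{"type":"number"}},"required":["claw","delta_pos","angular"]}

```bash
ls; mkdir -p pics; cat > h.py <<'E'
import numpy as np, cv2
from cell import arm
def px(p,c): h,w=p["frame"].shape[:2]; return np.array([c[0]*w,c[1]*h])
def P(p):
    T=np.linalg.inv(np.array(p["T"])); return np.array(p["mtx"])@T[:3]
def tri(ps,cs):
    X=cv2.triangulatePoints(P(ps[0]),P(ps[1]),px(ps[0],cs[0]).reshape(2,1),px(ps[1],cs[1]).reshape(2,1)).ravel(); X=X[:3]/X[3]
    e=[]
    for p,c in zip(ps,cs):
        u=P(p)@np.r_[X,1]; e.append(np.round(u[:2]/u[2]-px(p,c),1))
    return X,e
def onz(p,c,z):
    T=np.array(p["T"]);d=T[:3,:3]@np.linalg.solve(np.array(p["mtx"]),np.r_[px(p,c),1]);o=T[:3,3]
    return o+d*(z-o[2])/d[2]
def save(p,n): cv2.imwrite("pics/"+n+".png",p["frame"][:,:,::-1])
E
python3 - <<'E'
from h import *
np.set_printoptions(precision=4,suppress=True)
s=arm.get_image("side");t=arm.get_image("top")
save(s,"s0");save(t,"t0")
for p in (s,t): print(np.array(p["T"]),np.array(p["mtx"])[0])
for n in ["stand_rim","gauge_knob","ring_under","gauge_tip","stand","rest","cup","jar","tub","clipper","comb","soap"]:
    a=arm.place_of(n,s);b=arm.place_of(n,t)
    print(n,[(px(s,q["centre"]).round(1),round(q["conf"],2)) for q in a[:2]],[(px(t,q["centre"]).round(1),round(q["conf"],2)) for q in b[:2]])
    if a and b: print("   ",*tri((s,t),(a[0]["centre"],b[0]["centre"])))
o=arm.observe();print(o)
E
```

```text
pics
[[ 0.7202 -0.4134  0.5571  0.1297]
 [-0.6934 -0.4032  0.5972 -0.523 ]
 [-0.0223 -0.8164 -0.577   0.574 ]
 [ 0.      0.      0.      1.    ]] [383.677   0.    253.447]
[[-0.0093 -0.9884  0.1514  0.4409]
 [-0.9999  0.0075 -0.0126 -0.0207]
 [ 0.0113 -0.1515 -0.9884  0.9094]
 [ 0.      0.      0.      1.    ]] [408.4741   0.     252.4155]
stand_rim [(array([142.4, 163.4]), 0.76)] [(array([122.5, 248. ]), 0.95)]
    [0.4675 0.2222 0.106 ] [array([-0.7,  0.1]), array([ 0.3, -0.6])]
gauge_knob [(array([288.6, 246.8]), 0.61), (array([292.4, 301.8]), 0.32)] [(array([368.3, 244.8]), 0.8)]
    [ 0.4653 -0.2422  0.154 ] [array([ 1.1, -0.3]), array([-0.5,  0.7])]
ring_under [(array([290.2, 264.8]), 0.96), (array([287.1, 301.5]), 0.29)] [(array([363.7, 244.1]), 0.55)]
    [ 0.468  -0.2451  0.1142] [array([ 1.1, -0.3]), array([-0.5,  0.7])]
gauge_tip [(array([292. , 304.7]), 0.94)] [(array([346. , 242.6]), 0.69)]
    [ 0.4783 -0.2405 -0.0013] [array([-1. ,  0.2]), array([ 0.4, -0.6])]
stand [(array([150.9, 200. ]), 0.66)] [(array([140.2, 249. ]), 0.69)]
    [0.467  0.2155 0.002 ] [array([-0., 
[... 959 characters left out ...]
array([ 1.2, -0.3]), array([-0.8,  1. ])]
soap [(array([362.3, 255.4]), 0.73)] [(array([358. , 158.4]), 0.63)]
    [ 0.6637 -0.2698  0.0136] [array([ 1.2, -0.4]), array([-0.7,  0.8])]
{'clock': 1.3, 'joints': array([ 1.1084,  0.4345,  0.025 ,  1.5732, -0.0116,  1.134 , -0.0751]), 'dq': array([-0.0006, -0.0003, -0.0012,  0.0012,  0.0001,  0.0001,  0.0001]), 'joint_efforts': array([  0.0003, -66.7678,   0.9834, -31.4798,  -0.0609,   0.0329,
         0.    ]), 'position': array([ 0.22  , -0.585 ,  0.2455]), 'ee_rot': array([ 3.0909,  0.5619, -0.    ]), 'force': array([-0.5406, -0.3305, -0.0822]), 'ft_torque': array([ 0.0338,  0.0327, -0.0172]), 'gripper_force': 0.0, 'width': 1.0037961203169117}
```

View images.

View pics/s0.png

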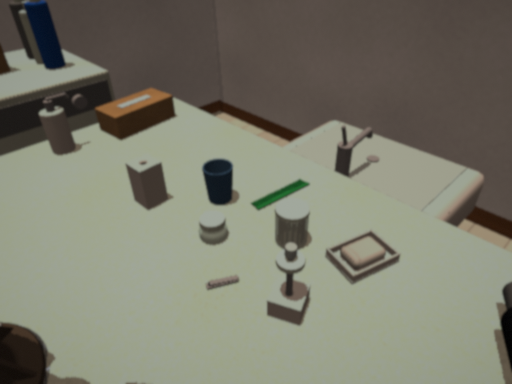

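View pics/t0.png

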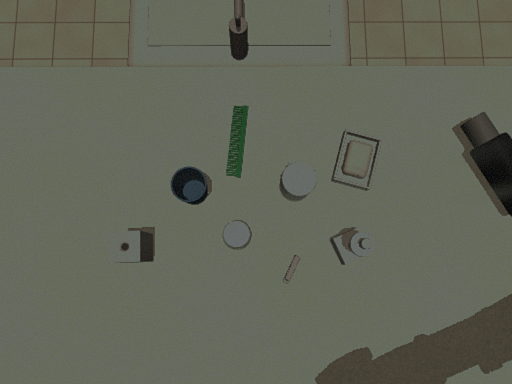

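```bash
python3 - <<'E'
from h import *
s=cv2.imread("pics/s0.png");t=cv2.imread("pics/t0.png")
f=lambda i,c,r,h,k:cv2.convertScaleAbs(cv2.resize(i[r-h:r+h,c-h:c+h],(k,k),interpolation=cv2.INTER_NEAREST),alpha=1.5)
a=np.hstack([f(t,125,246,25,300),f(t,360,246,25,300)]);b=np.hstack([f(s,148,180,25,300),f(s,290,270,50,300)][:2])
cv2.imwrite("pics/c0.png",np.vstack([a,b]))
E
```

```text
(no output)
```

View pics/c0.png

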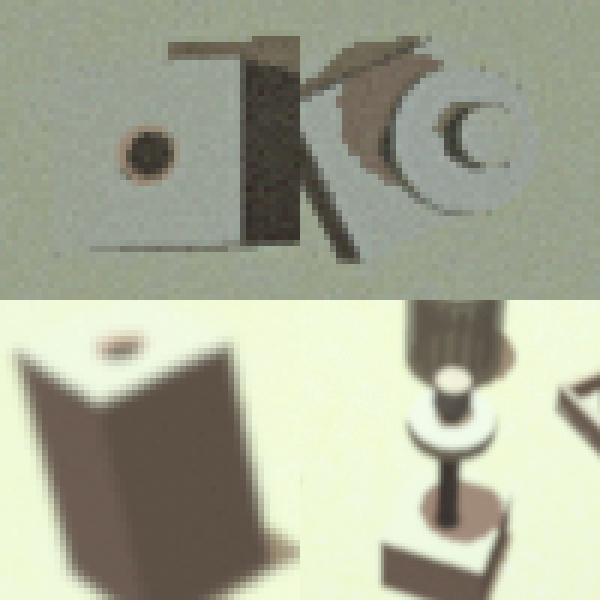

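```bash
python3 - <<'E'
from h import *
np.set_printoptions(precision=4,suppress=True)
s=arm.get_image("side");t=arm.get_image("top")
for n,a,b,z in [("well",(142.8,162.3),(124.2,246.),.11),("knob",(290.5,246.2),(365.7,243.),.15)]:
    A=(a[0]/512,a[1]/384);B=(b[0]/512,b[1]/384)
    print(n,*tri((s,t),(A,B)),onz(s,A,z),onz(t,B,z))
o=arm.observe()
from scipy.spatial.transform import Rotation as R
r=R.from_rotvec(o["ee_rot"]);M=r.as_matrix();print(M)
for g in ([.466,-.241,.25],): print(M.T@(np.array(g)-o["position"])*100)
E
```

```text
well [0.4696 0.2187 0.1097] [array([ 0.2, -0. ]), array([-0.1,  0.2])] [0.469  0.2185 0.11  ] [0.4699 0.2185 0.11  ]
knob [ 0.4701 -0.2398  0.1498] [array([-0.,  0.]), array([ 0., -0.])] [ 0.47 -0.24  0.15] [ 0.47   -0.2397  0.15  ]
[[ 0.936  0.352  0.   ]
 [ 0.352 -0.936 -0.   ]
 [-0.     0.    -1.   ]]
[ 35.1326 -23.5403  -0.4466]
```

Call:
carry_out(
  claw=[6,6,6,6,6,6,6,6,6,6,6,6,6,6,6,6,6,6,6,6],
  delta_pos=[
    [0,0,0],
    [0,0,0],
    [0,0,0],
    [0,0,0],
    [1.67,-2.3,0],
    [1.67,-2.3,0],
    [1.67,-2.3,0],
    [1.67,-2.3,0],
    [1.67,-2.3,0],
    [1.67,-2.3,0],
    [1.67,-2.3,0],
    [1.67,-2.3,0],
    [1.67,-2.3,0],
    [1.67,-2.3,0],
    [1.67,-2.3,0],
    [1.67,-2.3,0],
    [1.67,-2.3,0],
    [1.67,-2.3,0],
    [1.67,-2.3,0],
    [0,0,0],
  ],
  angular=[
    [0,0,0.09],
    [0,0,0.09],
    [0,0,0.09],
    [0,0,0.0895],
    [0,0,0],
    [0,0,0],
    [0,0,0],
    [0,0,0],
    [0,0,0],
    [0,0,0],
    [0,0,0],
    [0,0,0],
    [0,0,0],
    [0,0,0],
    [0,0,0],
    [0,0,0],
    [0,0,0],
    [0,0,0],
    [0,0,0],
    [0,0,0],
  ],
  force=25,
)

```text
clock: 3.4
position: [0.473, -0.2359, 0.2457]
ee_rot: [-3.14, -0.01, -0.002]
force: [0.1, 0.7, -1.8]
width: 0.655
gripper_force: 0.0
```

Call:
carry_out(
  claw=[6,6],
  delta_pos=[
    [0,0,0],
    [0,0,0],
  ],
  angular=[
    [0,0,0],
    [0,0,0],
  ],
)

```text
clock: 3.6
position: [0.4698, -0.2409, 0.2455]
ee_rot: [3.141, -0.002, -0.001]
force: [0.3, 0.1, -0.0]
width: 0.654
gripper_force: 0.0
```

```bash
python3 - <<'E'
from h import *
from scipy.spatial.transform import Rotation as R
np.set_printoptions(precision=4,suppress=True)
o=arm.observe();print(o)
M=R.from_rotvec(o["ee_rot"]).as_matrix();print(M, M.T@(np.array([.4701,-.2398,.151])-o["position"])*100)
E
```

```text
{'clock': 3.6, 'joints': array([ 0.4294,  0.2819, -0.0724,  1.8036,  0.0238,  1.0571, -1.2237]), 'dq': array([ 0.0097, -0.0008,  0.0034,  0.0006,  0.0006,  0.0011, -0.001 ]), 'joint_efforts': array([ -0.964 , -53.5888,  -0.8517, -30.4288,  -0.115 ,  -0.0788,
        -0.0043]), 'position': array([ 0.4698, -0.2409,  0.2455]), 'ee_rot': array([ 3.141 , -0.0017, -0.0006]), 'force': array([ 0.2927,  0.1366, -0.0072]), 'ft_torque': array([ 0.0009,  0.0385, -0.0512]), 'gripper_force': 0.0, 'width': 0.6536043269430014}
[[ 1.     -0.0011 -0.0004]
 [-0.0011 -1.     -0.0005]
 [-0.0004  0.0005 -1.    ]] [ 0.0303 -0.118   9.452 ]
```

Call:
carry_out(
  claw=[6,6,6,6,6,6,6,6,6,1.6,1.6,1.6,1.6,1.6,1.6],
  delta_pos=[
    [0,0,1.5],
    [0,0,1.5],
    [0,0,1.5],
    [0,0,1.5],
    [0,0,1.5],
    [0,0,1.2],
    [0,0,0.75],
    [0,0,0],
    [0,0,0],
    [0,0,0],
    [0,0,0],
    [0,0,0],
    [0,0,0],
    [0,0,0],
    [0,0,0],
  ],
  angular=[
    [0,0,0],
    [0,0,0],
    [0,0,0],
    [0,0,0],
    [0,0,0],
    [0,0,0],
    [0,0,0],
    [0,0,0],
    [0,0,0],
    [0,0,0],
    [0,0,0],
    [0,0,0],
    [0,0,0],
    [0,0,0],
    [0,0,0],
  ],
  force=30,
)

```text
clock: 5.1
position: [0.4705, -0.2399, 0.1511]
ee_rot: [3.142, 0.0, 0.0]
force: [-0.7, -0.1, 0.2]
width: 0.206
gripper_force: 30.0
```

```bash
python3 - <<'E'
from h import *
o=arm.observe();print(o["position"],o["force"],o["ft_torque"],o["width"],o["gripper_force"])
s=arm.get_image("side");t=arm.get_image("top")
f=lambda i,c,r,h:cv2.convertScaleAbs(cv2.resize(i["frame"][r-h:r+h,c-h:c+h,::-1],(400,400),interpolation=cv2.INTER_NEAREST),alpha=1.5)
cv2.imwrite("pics/g1.png",np.hstack([f(s,290,260,60),f(t,355,246,50)]))
E
```

```text
[ 0.47049662 -0.23992782  0.15109359] [-0.73600101 -0.07779242  0.21209165] [ 0.07821597  0.03914241 -0.04277582] 0.20643332153717553 30.00263661146164
```

View pics/g1.png

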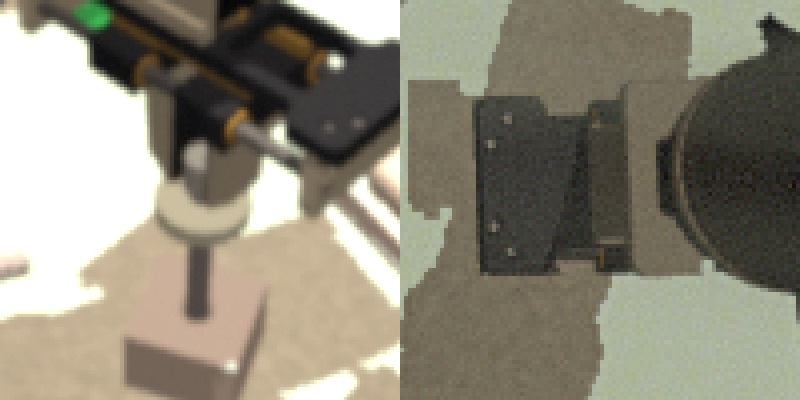

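Call:
carry_out(
  claw=[1.6,1.6,1.6,1.6,1.6,1.6,1.6,1.6,1.6,1.6],
  delta_pos=[
    [0,0,-0.5],
    [0,0,-1.2],
    [0,0,-1.8],
    [0,0,-2],
    [0,0,-2],
    [0,0,-2],
    [0,0,-2],
    [0,0,-1.5],
    [0,0,-1],
    [0,0,0],
  ],
  angular=[
    [0,0,0],
    [0,0,0],
    [0,0,0],
    [0,0,0],
    [0,0,0],
    [0,0,0],
    [0,0,0],
    [0,0,0],
    [0,0,0],
    [0,0,0],
  ],
)

```text
clock: 6.2
position: [0.4711, -0.2402, 0.2928]
ee_rot: [3.14, 0.0, 0.004]
force: [1.1, 0.1, -1.9]
width: 0.21
gripper_force: 30.0
```

Call:
carry_out(
  claw=[1.6,1.6,1.6,1.6,1.6,1.6,1.6,1.6,1.6,1.6,1.6,1.6,1.6,1.6,1.6,1.6,1.6,1.6,1.6,1.6],
  delta_pos=[
    [0,-1,0],
    [0,-1.5,0],
    [0,-2,0],
    [0,-2.6,0],
    [0,-2.6,0],
    [0,-2.6,0],
    [0,-2.6,0],
    [0,-2.6,0],
    [0,-2.6,0],
    [0,-2.6,0],
    [0,-2.6,0],
    [0,-2.6,0],
    [0,-2.6,0],
    [0,-2.6,0],
    [0,-2.6,0],
    [0,-2.6,0],
    [0,-2.6,0],
    [0,-2.6,0],
    [0,-1.5,0],
    [-0.09,-0.86,0],
  ],
  angular=[
    [0,0,0],
    [0,0,0],
    [0,0,0],
    [0,0,0],
    [0,0,0],
    [0,0,0],
    [0,0,0],
    [0,0,0],
    [0,0,0],
    [0,0,0],
    [0,0,0],
    [0,0,0],
    [0,0,0],
    [0,0,0],
    [0,0,0],
    [0,0,0],
    [0,0,0],
    [0,0,0],
    [0,0,0],
    [0,0,0],
  ],
)

```text
clock: 8.2
position: [0.4678, 0.2211, 0.2902]
ee_rot: [-3.142, -0.006, 0.003]
force: [0.2, -0.3, -1.3]
width: 0.207
gripper_force: 30.0
```

Call:
carry_out(
  claw=[1.6,1.6,1.6,1.6],
  delta_pos=[
    [0,0,0.5],
    [0,0,0.5],
    [0,0,0],
    [0,0,0],
  ],
  angular=[
    [0,0,0],
    [0,0,0],
    [0,0,0],
    [0,0,0],
  ],
)

```text
clock: 8.6
position: [0.4695, 0.2176, 0.2807]
ee_rot: [3.141, -0.002, -0.001]
force: [0.4, 0.7, -1.0]
width: 0.211
gripper_force: 30.0
```

```bash
python3 - <<'E'
from h import *
o=arm.observe();print(o["position"],o["force"],o["ft_torque"],o["width"],o["gripper_force"],o["ee_rot"])
s=arm.get_image("side");t=arm.get_image("top");save(s,"s2")
for n in ("gauge_tip","ring_under","stand_rim"): print(n,[(px(s,q["centre"]).round(1),round(q["conf"],2)) for q in arm.place_of(n,s)[:2]])
for X in ([*o["position"][:2],o["position"][2]-.141],):
  u=P(s)@np.r_[X,1];print("pred tip",u[:2]/u[2])
f=lambda i,c,r,h:cv2.convertScaleAbs(cv2.resize(i["frame"][r-h:r+h,c-h:c+h,::-1],(400,400),interpolation=cv2.INTER_NEAREST),alpha=1.5)
cv2.imwrite("pics/g2.png",np.hstack([f(s,145,140,40),f(t,130,246,50)]))
E
```

```text
[0.46948736 0.21762536 0.28073125] [ 0.42178225  0.67624086 -1.0120846 ] [ 0.01934502  0.03062074 -0.00773598] 0.21149263401466348 29.999086260795593 [ 3.14089637e+00 -1.89889298e-03 -7.27663583e-04]
gauge_tip [(array([143.6, 153.5]), 0.85)]
ring_under [(array([132.7, 111.3]), 0.47), (array([149.6, 200.3]), 0.18)]
stand_rim [(array([142.9, 163. ]), 0.95)]
pred tip [140.7394055  151.31058623]
```

View pics/g2.png

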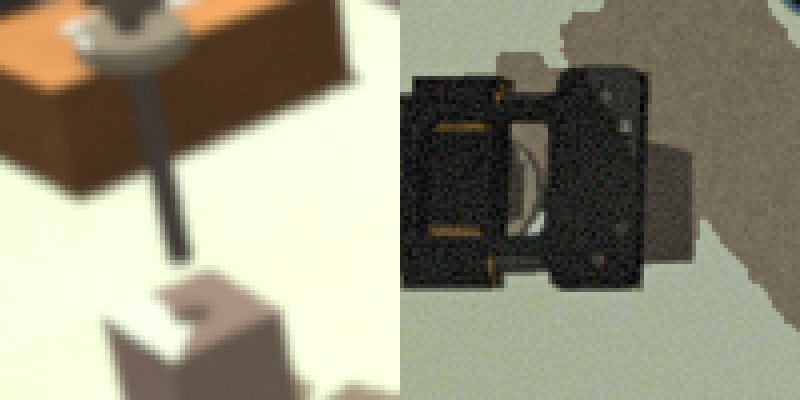

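Call:
carry_out(
  claw=[1.6,1.6,1.6,1.6,1.6,1.6,1.6,1.6,1.6],
  delta_pos=[
    [0,0,0.7],
    [0,0,0.7],
    [0,0,0.6],
    [0,0,0.4],
    [0,0,0],
    [0,0,0],
    [0,0,0.2],
    [0,0,0.2],
    [0,0,0.2],
  ],
  angular=[
    [0,0,0],
    [0,0,0],
    [0,0,0],
    [0,0,0],
    [0,0,0],
    [0,0,0],
    [0,0,0],
    [0,0,0],
    [0,0,0],
  ],
)

```text
clock: 9.75
position: [0.4695, 0.2187, 0.2509]
ee_rot: [-3.142, -0.0, -0.0]
force: [-0.9, 0.2, -0.6]
width: 0.207
gripper_force: 30.0
```

Call:
carry_out(
  claw=[1.6,1.6],
  delta_pos=[
    [0,0,0.2],
    [0,0,0.1],
  ],
  angular=[
    [0,0,0],
    [0,0,0],
  ],
)

```text
clock: 9.95
position: [0.4694, 0.2186, 0.2478]
ee_rot: [3.141, 0.0, -0.0]
force: [0.9, 0.6, -0.6]
width: 0.209
gripper_force: 30.0
```

Call:
carry_out(
  claw=[1.6,1.6],
  delta_pos=[
    [0,0,0.1],
    [0,0,0.2],
  ],
  angular=[
    [0,0,0],
    [0,0,0],
  ],
)

```text
clock: 10.15
position: [0.4696, 0.2187, 0.245]
ee_rot: [-3.141, -0.0, -0.0]
force: [0.6, -0.3, -0.2]
width: 0.208
gripper_force: 30.0
```

Call:
carry_out(
  claw=[1.6,1.6,1.6,1.6,1.6],
  delta_pos=[
    [0,0,0.3],
    [0,0,0.4],
    [0,0,0.5],
    [0,0,0.3],
    [0,0,0],
  ],
  angular=[
    [0,0,0],
    [0,0,0],
    [0,0,0],
    [0,0,0],
    [0,0,0],
  ],
)

```text
clock: 10.65
position: [0.4692, 0.2185, 0.2294]
ee_rot: [3.141, 0.0, -0.001]
force: [1.0, -0.3, -0.9]
width: 0.208
gripper_force: 30.0
```

Call:
carry_out(
  claw=[1.6,1.6,1.6,1.6,1.6,1.6,1.6,1.6],
  delta_pos=[
    [0,0,0.4],
    [0,0,0.6],
    [0,0,0.6],
    [0,0,0.6],
    [0,0,0.4],
    [0,0,0.4],
    [0,0,0.2],
    [0,0,0],
  ],
  angular=[
    [0,0,0],
    [0,0,0],
    [0,0,0],
    [0,0,0],
    [0,0,0],
    [0,0,0],
    [0,0,0],
    [0,0,0],
  ],
)

```text
clock: 11.45
position: [0.4693, 0.2186, 0.1977]
ee_rot: [3.141, 0.0, -0.001]
force: [0.3, 0.5, -1.3]
width: 0.207
gripper_force: 30.0
```

Call:
carry_out(
  claw=[1.6,1.6,1.6,1.6],
  delta_pos=[
    [0,0,0.1],
    [0,0,0.15],
    [0,0,0.15],
    [0,0,0],
  ],
  angular=[
    [0,0,0],
    [0,0,0],
    [0,0,0],
    [0,0,0],
  ],
)

```text
clock: 11.85
position: [0.4694, 0.2186, 0.1938]
ee_rot: [3.141, 0.0, -0.0]
force: [0.1, -0.1, -1.1]
width: 0.21
gripper_force: 30.0
```

Call:
carry_out(
  claw=[1.6,1.6,1.6,1.6],
  delta_pos=[
    [0,0,0.1],
    [0,0,0.15],
    [0,0,0.15],
    [0,0,0],
  ],
  angular=[
    [0,0,0],
    [0,0,0],
    [0,0,0],
    [0,0,0],
  ],
)

```text
clock: 12.25
position: [0.4693, 0.2186, 0.1898]
ee_rot: [3.141, 0.0, -0.001]
force: [-0.0, 0.1, -1.6]
width: 0.207
gripper_force: 30.0
```

Call:
carry_out(
  claw=[1.6,1.6,1.6,1.6],
  delta_pos=[
    [0,0,0.1],
    [0,0,0.15],
    [0,0,0.15],
    [0,0,0],
  ],
  angular=[
    [0,0,0],
    [0,0,0],
    [0,0,0],
    [0,0,0],
  ],
)

```text
clock: 12.65
position: [0.4693, 0.2186, 0.1858]
ee_rot: [3.141, 0.0, -0.001]
force: [-0.3, 0.4, -0.7]
width: 0.212
gripper_force: 30.0
```

Call:
carry_out(
  claw=[1.6,1.6,1.6,1.6],
  delta_pos=[
    [0,0,0.1],
    [0,0,0.15],
    [0,0,0.15],
    [0,0,0],
  ],
  angular=[
    [0,0,0],
    [0,0,0],
    [0,0,0],
    [0,0,0],
  ],
)

```text
clock: 13.05
position: [0.4693, 0.2186, 0.1818]
ee_rot: [3.141, 0.0, -0.001]
force: [0.0, 0.4, -1.6]
width: 0.209
gripper_force: 30.0
```

Call:
carry_out(
  claw=[1.6,1.6,1.6,1.6],
  delta_pos=[
    [0,0,0.1],
    [0,0,0.15],
    [0,0,0.15],
    [0,0,0],
  ],
  angular=[
    [0,0,0],
    [0,0,0],
    [0,0,0],
    [0,0,0],
  ],
)

```text
clock: 13.45
position: [0.4694, 0.2186, 0.1778]
ee_rot: [3.141, 0.0, -0.0]
force: [0.1, -0.7, -1.3]
width: 0.206
gripper_force: 30.0
```

Call:
carry_out(
  claw=[1.6,1.6,1.6,1.6],
  delta_pos=[
    [0,0,0.1],
    [0,0,0.15],
    [0,0,0.15],
    [0,0,0],
  ],
  angular=[
    [0,0,0],
    [0,0,0],
    [0,0,0],
    [0,0,0],
  ],
)

```text
clock: 13.85
position: [0.4693, 0.2186, 0.1738]
ee_rot: [3.141, 0.0, -0.001]
force: [-0.1, -0.7, -0.8]
width: 0.207
gripper_force: 30.0
```

Call:
carry_out(
  claw=[1.6,1.6,1.6,1.6],
  delta_pos=[
    [0,0,0.1],
    [0,0,0.15],
    [0,0,0.15],
    [0,0,0],
  ],
  angular=[
    [0,0,0],
    [0,0,0],
    [0,0,0],
    [0,0,0],
  ],
)

```text
clock: 14.25
position: [0.4694, 0.2186, 0.1698]
ee_rot: [3.141, 0.0, -0.0]
force: [0.3, -0.4, -1.0]
width: 0.207
gripper_force: 30.0
```

Call:
carry_out(
  claw=[1.6,1.6,1.6,1.6],
  delta_pos=[
    [0,0,0.1],
    [0,0,0.15],
    [0,0,0.15],
    [0,0,0],
  ],
  angular=[
    [0,0,0],
    [0,0,0],
    [0,0,0],
    [0,0,0],
  ],
)

```text
clock: 14.65
position: [0.4694, 0.2186, 0.1658]
ee_rot: [3.141, 0.0, -0.0]
force: [-0.7, 0.1, -0.8]
width: 0.204
gripper_force: 30.0
```

Call:
carry_out(
  claw=[1.6,1.6,1.6,1.6],
  delta_pos=[
    [0,0,0.1],
    [0,0,0.1],
    [0,0,0.1],
    [0,0,0],
  ],
  angular=[
    [0,0,0],
    [0,0,0],
    [0,0,0],
    [0,0,0],
  ],
)

```text
clock: 15.05
position: [0.4697, 0.2188, 0.1633]
ee_rot: [-3.141, -0.0, -0.001]
force: [0.1, -0.5, 4.6]
width: 0.208
gripper_force: 30.0
```

Call:
carry_out(
  claw=[1.6,1.6,1.6,1.6],
  delta_pos=[
    [0,0,0.1],
    [0,0,0.1],
    [0,0,0.1],
    [0,0,0],
  ],
  angular=[
    [0,0,0],
    [0,0,0],
    [0,0,0],
    [0,0,0],
  ],
)

```text
clock: 15.45
position: [0.4695, 0.2187, 0.1599]
ee_rot: [-3.142, -0.0, 0.0]
force: [0.7, 0.4, 4.1]
width: 0.207
gripper_force: 30.0
```

Call:
carry_out(
  claw=[1.6,1.6,1.6],
  delta_pos=[
    [0,0,0.05],
    [0,0,0.05],
    [0,0,0],
  ],
  angular=[
    [0,0,0],
    [0,0,0],
    [0,0,0],
  ],
)

```text
clock: 15.75
position: [0.4694, 0.2187, 0.1589]
ee_rot: [3.142, 0.0, -0.0]
force: [-0.2, 0.1, 4.1]
width: 0.211
gripper_force: 30.0
```

Call:
carry_out(
  claw=[1.6,1.6,1.6],
  delta_pos=[
    [0,0,0.05],
    [0,0,0.05],
    [0,0,0],
  ],
  angular=[
    [0,0,0],
    [0,0,0],
    [0,0,0],
  ],
)

```text
clock: 16.05
position: [0.4694, 0.2187, 0.1579]
ee_rot: [3.142, 0.0, -0.0]
force: [-0.1, 0.0, 3.5]
width: 0.208
gripper_force: 30.0
```

Call:
carry_out(
  claw=[1.6,1.6,1.6],
  delta_pos=[
    [0,0,0.05],
    [0,0,0.05],
    [0,0,0],
  ],
  angular=[
    [0,0,0],
    [0,0,0],
    [0,0,0],
  ],
)

```text
clock: 16.35
position: [0.4694, 0.2187, 0.1569]
ee_rot: [3.142, 0.0, -0.0]
force: [-0.5, -0.7, 3.4]
width: 0.207
gripper_force: 30.0
```

Call:
carry_out(
  claw=[1.6,1.6,1.6],
  delta_pos=[
    [0,0,0.05],
    [0,0,0.05],
    [0,0,0],
  ],
  angular=[
    [0,0,0],
    [0,0,0],
    [0,0,0],
  ],
)

```text
clock: 16.65
position: [0.4694, 0.2186, 0.1559]
ee_rot: [3.142, 0.0, -0.0]
force: [-1.6, -0.0, 4.1]
width: 0.208
gripper_force: 30.0
```

Call:
carry_out(
  claw=[1.6,1.6,1.6],
  delta_pos=[
    [0,0,0.05],
    [0,0,0.05],
    [0,0,0],
  ],
  angular=[
    [0,0,0],
    [0,0,0],
    [0,0,0],
  ],
)

```text
clock: 16.95
position: [0.4694, 0.2186, 0.1549]
ee_rot: [3.142, 0.0, -0.0]
force: [-0.5, -0.2, 4.2]
width: 0.209
gripper_force: 30.0
```

Call:
carry_out(
  claw=[1.6,1.6,1.6],
  delta_pos=[
    [0,0,0.05],
    [0,0,0.05],
    [0,0,0],
  ],
  angular=[
    [0,0,0],
    [0,0,0],
    [0,0,0],
  ],
)

```text
clock: 17.25
position: [0.4698, 0.2188, 0.1543]
ee_rot: [-3.141, -0.0, -0.001]
force: [0.1, -0.3, 6.5]
width: 0.205
gripper_force: 30.0
```

```bash
python3 - <<'E'
from h import *
s=arm.get_image("side")
o=arm.observe();print(o["position"],o["force"])
q=o["position"]
for n,z in (("knob top",q[2]-.001),("ring under pred 104",q[2]-.037)):
  u=P(s)@np.r_[q[:2],z,1];print(n,u[:2]/u[2])
print([(px(s,k["centre"]).round(1),round(k["conf"],2)) for k in arm.place_of("ring_under",s)[:2]],[(px(s,k["centre"]).round(1),round(k["conf"],2)) for k in arm.place_of("gauge_knob",s)[:2]])
f=lambda i,c,r,h:cv2.convertScaleAbs(cv2.resize(i["frame"][r-h:r+h,c-h:c+h,::-1],(600,600),interpolation=cv2.INTER_NEAREST),alpha=1.5)
cv2.imwrite("pics/g3.png",f(s,145,155,40))
E
```

```text
[0.46974833 0.21879351 0.15433032] [-0.35575469  0.52459354  7.15596151]
knob top [139.431847   145.89536042]
ring under pred 104 [142.41889369 159.4592765 ]
[(array([142.6, 160.7]), 0.58), (array([211.8, 239.2]), 0.16)] [(array([140.6, 147.6]), 0.75)]
```

View pics/g3.png

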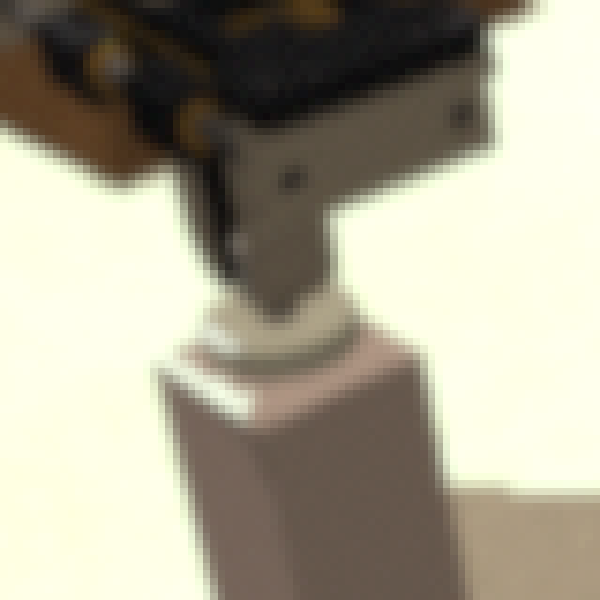

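Call:
carry_out(
  claw=[1.6,1.6,1.6],
  delta_pos=[
    [0,0,0.03],
    [0,0,0.03],
    [0,0,0],
  ],
  angular=[
    [0,0,0],
    [0,0,0],
    [0,0,0],
  ],
)

```text
clock: 17.7
position: [0.47, 0.2189, 0.154]
ee_rot: [-3.141, -0.0, -0.002]
force: [0.5, -0.2, 9.2]
width: 0.209
gripper_force: 30.0
```

```bash
python3 - <<'E'
from h import *
for i in range(4):
  s=arm.get_image("side");o=arm.observe();print(o["position"],o["force"])
E
```

```text
[0.46998136 0.2188917  0.15401905] [ 0.91944694 -0.06171195  8.89208596]
[0.4699808  0.21887611 0.15402523] [-0.33802099 -0.56909667  8.89156962]
[0.46998328 0.21887086 0.15401378] [ 0.1631395  -0.7943132   8.92551031]
[0.46998213 0.21888354 0.15402608] [-0.38788804 -0.53727203  9.37924079]
```

Call:
carry_out(
  claw=[1.6,1.6,1.6,1.6],
  delta_pos=[
    [0,0,0.03],
    [0,0,0],
    [0,0,0],
    [0,0,0],
  ],
  angular=[
    [0,0,0],
    [0,0,0],
    [0,0,0],
    [0,0,0],
  ],
)

```text
clock: 18.3
position: [0.4701, 0.2189, 0.1538]
ee_rot: [-3.141, -0.0, -0.002]
force: [0.8, -0.5, 10.9]
width: 0.207
gripper_force: 30.0
```

Call:
carry_out(
  claw=[1.6,1.6,1.6,2.9,2.9,2.9,2.9,2.9],
  delta_pos=[
    [0,0,-0.05],
    [0,0,-0.07],
    [0,0,0],
    [0,0,0],
    [0,0,0],
    [0,0,0],
    [0,0,0],
    [0,0,0],
  ],
  angular=[
    [0,0,0],
    [0,0,0],
    [0,0,0],
    [0,0,0],
    [0,0,0],
    [0,0,0],
    [0,0,0],
    [0,0,0],
  ],
)

```text
clock: 19.1
position: [0.4693, 0.2186, 0.1541]
ee_rot: [3.141, 0.0, -0.001]
force: [0.2, 1.2, 0.3]
width: 0.315
gripper_force: 0.0
```

Call:
carry_out(
  claw=[2.9,2.9,2.9,2.9,2.9],
  delta_pos=[
    [0,0,0.1],
    [0,0,0.1],
    [0,0,0.1],
    [0,0,0.1],
    [0,0,0],
  ],
  angular=[
    [0,0,0],
    [0,0,0],
    [0,0,0],
    [0,0,0],
    [0,0,0],
  ],
)

```text
clock: 19.6
position: [0.4694, 0.2186, 0.1501]
ee_rot: [3.141, 0.0, -0.0]
force: [0.0, 0.6, 0.0]
width: 0.316
gripper_force: 0.0
```

Call:
carry_out(
  claw=[2.9,2.9,2.9,2.9,2.9],
  delta_pos=[
    [0,0,0.1],
    [0,0,0.1],
    [0,0,0.1],
    [0,0,0.1],
    [0,0,0],
  ],
  angular=[
    [0,0,0],
    [0,0,0],
    [0,0,0],
    [0,0,0],
    [0,0,0],
  ],
)

```text
clock: 20.1
position: [0.4695, 0.2186, 0.1463]
ee_rot: [3.142, 0.0, -0.0]
force: [0.4, 0.0, 0.5]
width: 0.313
gripper_force: 0.3
```

Call:
carry_out(
  claw=[2.9,2.9,2.9,2.9,2.9],
  delta_pos=[
    [0,0,0.06],
    [0,0,0.06],
    [0,0,0.06],
    [0,0,0],
    [0,0,0],
  ],
  angular=[
    [0,0,0],
    [0,0,0],
    [0,0,0],
    [0,0,0],
    [0,0,0],
  ],
)

```text
clock: 20.6
position: [0.4695, 0.2186, 0.1445]
ee_rot: [3.142, 0.0, -0.0]
force: [0.9, 1.1, 0.3]
width: 0.311
gripper_force: 0.7
```

Call:
carry_out(
  claw=[2.9,2.9,2.9,2.9,2.9,2.9],
  delta_pos=[
    [0,0,0.04],
    [0,0,0.04],
    [0,0,0.04],
    [0,0,0.04],
    [0,0,0.04],
    [0,0,0],
  ],
  angular=[
    [0,0,0],
    [0,0,0],
    [0,0,0],
    [0,0,0],
    [0,0,0],
    [0,0,0],
  ],
)

```text
clock: 21.2
position: [0.4694, 0.2187, 0.1424]
ee_rot: [3.142, 0.0, -0.0]
force: [-0.5, 0.7, 1.1]
width: 0.317
gripper_force: 0.8
```

Call:
carry_out(
  claw=[2.9,2.9,2.9,2.9],
  delta_pos=[
    [0,0,0.04],
    [0,0,0.04],
    [0,0,0.02],
    [0,0,0],
  ],
  angular=[
    [0,0,0],
    [0,0,0],
    [0,0,0],
    [0,0,0],
  ],
)

```text
clock: 21.6
position: [0.4694, 0.2186, 0.1415]
ee_rot: [3.142, 0.0, -0.0]
force: [-0.7, -0.2, 1.1]
width: 0.317
gripper_force: 0.8
```

Call:
carry_out(
  claw=[2.9,2.9,2.9,2.9],
  delta_pos=[
    [0,0,0.04],
    [0,0,0.03],
    [0,0,0.03],
    [0,0,0],
  ],
  angular=[
    [0,0,0],
    [0,0,0],
    [0,0,0],
    [0,0,0],
  ],
)

```text
clock: 22.0
position: [0.4695, 0.2187, 0.1405]
ee_rot: [3.142, 0.0, -0.0]
force: [-0.2, -0.4, 2.8]
width: 0.319
gripper_force: 0.8
```

Call:
carry_out(
  claw=[2.9,2.9,2.9,2.9],
  delta_pos=[
    [0,0,0.03],
    [0,0,0.02],
    [0,0,0],
    [0,0,0],
  ],
  angular=[
    [0,0,0],
    [0,0,0],
    [0,0,0],
    [0,0,0],
  ],
)

```text
clock: 22.4
position: [0.4694, 0.2187, 0.14]
ee_rot: [3.142, 0.0, -0.0]
force: [0.2, -0.1, 2.1]
width: 0.316
gripper_force: 0.8
```

Call:
carry_out(
  claw=[2.9,2.9,2.9,2.9],
  delta_pos=[
    [0,0,0.03],
    [0,0,0.02],
    [0,0,0],
    [0,0,0],
  ],
  angular=[
    [0,0,0],
    [0,0,0],
    [0,0,0],
    [0,0,0],
  ],
)

```text
clock: 22.8
position: [0.4695, 0.2186, 0.1395]
ee_rot: [3.142, 0.0, 0.0]
force: [-0.1, 0.1, 1.3]
width: 0.316
gripper_force: 0.8
```

Call:
carry_out(
  claw=[2.9,2.9,2.9],
  delta_pos=[
    [0,0,0.03],
    [0,0,0],
    [0,0,0],
  ],
  angular=[
    [0,0,0],
    [0,0,0],
    [0,0,0],
  ],
)

```text
clock: 23.1
position: [0.4695, 0.2186, 0.1392]
ee_rot: [3.142, 0.0, 0.0]
force: [-1.1, 0.4, 1.8]
width: 0.311
gripper_force: 0.9
```

Call:
carry_out(
  claw=[2.9,2.9,2.9],
  delta_pos=[
    [0,0,0.04],
    [0,0,0],
    [0,0,0],
  ],
  angular=[
    [0,0,0],
    [0,0,0],
    [0,0,0],
  ],
)

```text
clock: 23.4
position: [0.4695, 0.2187, 0.1392]
ee_rot: [3.142, 0.0, 0.0]
force: [-0.9, -1.0, 6.5]
width: 0.314
gripper_force: 3.2
```

Call:
carry_out(
  claw=[2.9,2.9,2.9],
  delta_pos=[
    [0,0,0.04],
    [0,0,0],
    [0,0,0],
  ],
  angular=[
    [0,0,0],
    [0,0,0],
    [0,0,0],
  ],
)

```text
clock: 23.7
position: [0.4695, 0.2187, 0.1391]
ee_rot: [3.141, 0.0, 0.001]
force: [-3.0, -1.8, 10.5]
width: 0.313
gripper_force: 5.5
```

Call:
carry_out(
  claw=[2.9,2.9,2.9,5,5,5,5,5,5,5,5,5,5,5],
  delta_pos=[
    [0,0,-0.1],
    [0,0,-0.2],
    [0,0,-0.3],
    [0,0,0],
    [0,0,0],
    [0,0,0],
    [0,0,-0.7],
    [0,0,-1.5],
    [0,0,-2],
    [0,0,-2],
    [0,0,-2],
    [0,0,-2],
    [0,0,-1],
    [0,0,0],
  ],
  angular=[
    [0,0,0],
    [0,0,0],
    [0,0,0],
    [0,0,0],
    [0,0,0],
    [0,0,0],
    [0,0,0],
    [0,0,0],
    [0,0,0],
    [0,0,0],
    [0,0,0],
    [0,0,0],
    [0,0,0],
    [0,0,0],
  ],
)

```text
clock: 25.1
position: [0.4701, 0.2191, 0.2578]
ee_rot: [-3.14, -0.0, -0.004]
force: [0.7, -0.5, 0.9]
width: 0.546
gripper_force: 0.0
```

Call:
carry_out(
  claw=[5,5,5,5,5,5,5],
  delta_pos=[
    [0,1,0],
    [0,2,0],
    [0,3,0],
    [0,3,0],
    [0,3,0],
    [0,2,0],
    [0,0,0],
  ],
  angular=[
    [0,0,0],
    [0,0,0],
    [0,0,0],
    [0,0,0],
    [0,0,0],
    [0,0,0],
    [0,0,0],
  ],
)

```text
clock: 25.8
position: [0.4688, 0.0744, 0.2551]
ee_rot: [3.139, -0.008, -0.004]
force: [-0.1, -0.3, 0.4]
width: 0.546
gripper_force: 0.0
```

```bash
python3 - <<'E'
from h import *
s=arm.get_image("side");t=arm.get_image("top")
o=arm.observe();print(o["clock"],o["position"],o["force"])
f=lambda i,c,r,h:cv2.convertScaleAbs(cv2.resize(i["frame"][r-h:r+h,c-h:c+h,::-1],(400,400),interpolation=cv2.INTER_NEAREST),alpha=1.5)
cv2.imwrite("pics/g4.png",np.hstack([f(s,145,160,30),f(t,125,246,40)]))
for n in ("ring_under","gauge_knob"):
  a=arm.place_of(n,s);b=arm.place_of(n,t)
  if a and b: print(n,*tri((s,t),(a[0]["centre"],b[0]["centre"])))
E
```

```text
25.9 [0.46895615 0.07803787 0.25560375] [0.46224528 0.50140783 1.16805967]
gauge_knob [ 0.39163541 -0.13101045  0.35012593] [array([ 55.3, -22.1]), array([-17.3,  47.9])]
```

View pics/g4.png

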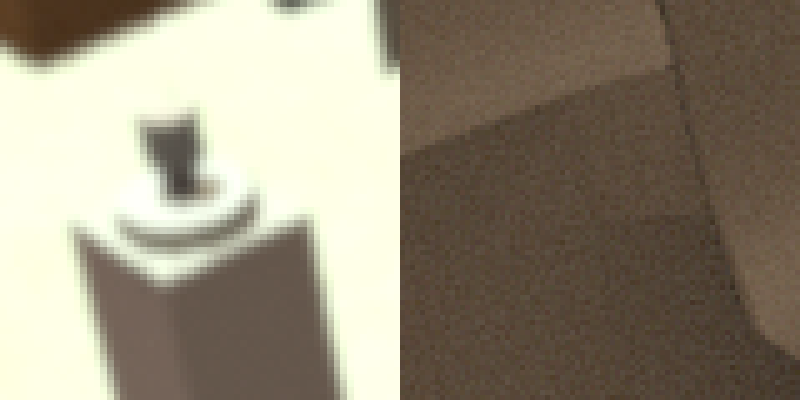

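```bash
python3 -c "
from cell import arm
print(arm.sign_off())"
```

```text
the job is handed in; nothing more can be done
None
```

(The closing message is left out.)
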